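Stack the coin sieves on the vibrating base

TASK

Build the coin-sorting tower on the vibrating base: the solid-floored catch pan centred on the black rubber pad, the fine sieve on it, then the medium sieve, and the coarse sieve on top. All stand open side up, lengthwise along the base, squarely over one another with their edges flush; let go of everything and leave the piles of coins, the cup, the bowl and the brush where they are.

Things in the scene. Friction and masses are not known exactly. Their poses are not given: they have to be found in the camera images.
- pan: Catch pan: open-topped steel tray, 112 x 56 mm outside, 30 mm high (lowest of the four), 3 mm walls, closed 3 mm sheet floor; about 0.2 kg; origin at the centre of its underside, x along its length, y across its width, z up; half-turn symmetric. Flat underside rests on the rim of the tray below, no interlock. Starts upright on the table, any yaw; grip across its width from above.
- fine: Fine sieve: open-topped steel frame, 112 x 56 mm outside, 36 mm high, 3 mm walls, floor a grid of many small openings (10 x 5 of about 8 mm); about 0.2 kg; origin at the centre of its underside, x along its length, y across its width, z up; half-turn symmetric. Flat underside rests on the rim of the tray below, no interlock. Starts upright on the table, any yaw; grip across its width from above.
- medium: Medium sieve: open-topped steel frame, 112 x 56 mm outside, 42 mm high, 3 mm walls, floor grid of 5 x 3 middling openings (about 18 x 13 mm); about 0.22 kg; origin at the centre of its underside, x along its length, y across its width, z up; half-turn symmetric. Flat underside rests on the rim of the tray below, no interlock. Starts upright on the table, any yaw; grip across its width from above.
- coarse: Coarse sieve: open-topped steel frame, 112 x 56 mm outside, 50 mm high (the tallest), 3 mm walls, floor grid of 3 x 2 big openings (about 31 x 20 mm); about 0.24 kg; origin at the centre of its underside, x along its length, y across its width, z up; half-turn symmetric. Flat underside rests on the rim of the tray below, no interlock. Starts upright on the table, any yaw; grip across its width from above.
- shaker: Vibrating base, fixed (place and yaw vary): grey slab 170 x 100 mm, top 24 mm up, with a flat black rubber pad 122 x 66 mm in the middle, its top 28 mm above the table; a small black knob (12 mm across, top 32 mm up) at 75 mm along +x. Origin on the table below the pad's centre; x along its length, z up.
- tall_coins: Bystander: neat pile of brass coins, 25 mm across, 34 mm high, standing; origin at the centre of its underside.
- short_coins: Bystander: neat pile of copper coins, 23 mm across, 22 mm high, standing; origin at the centre of its underside.
- cup: Bystander: empty white plastic cup, 52 mm across the rim, 60 mm high; origin at the centre of its underside.
- bowl: Bystander: shallow grey bowl of coins, 92 mm across, 26 mm high; origin at the centre of its underside.
- brush: Bystander: small cleaning brush, 170 mm long, lying flat; origin under its middle, x along its length.

How it is judged (in metres and radians):
At the end, for the whole second after the job is handed in: Bottom to top pan, fine, medium, coarse on the shaker pad; each centred on the one below (the pan on the pad) within 10 mm, lengths parallel within 0.15 rad either way round, resting on it (height within 4 mm), upright within 0.06 rad and at rest (horizontal distance between pan and shaker below 0.01 m and z of pan in the frame of shaker between 0.024 and 0.032 m and angle between the x axis of pan and the x axis of shaker, either way round below 0.15 rad and angle between each of pan, fine, medium, coarse's own z axis and vertical below 0.06 rad and linear speed of each of pan, fine, medium, coarse below 0.01 m/s and angular speed of each of pan, fine, medium, coarse below 0.1 rad/s and horizontal distance between fine and pan below 0.01 m and z of fine in the frame of pan between 0.026 and 0.034 m and angle between the x axis of fine and the x axis of pan, either way round below 0.15 rad and horizontal distance between medium and fine below 0.01 m and z of medium in the frame of fine between 0.032 and 0.04 m and angle between the x axis of medium and the x axis of fine, either way round below 0.15 rad and horizontal distance between coarse and medium below 0.01 m and z of coarse in the frame of medium between 0.038 and 0.046 m and angle between the x axis of coarse and the x axis of medium, either way round below 0.15 rad); the robot touches nothing.
It fails at once if the tall coins is pushed more than 30 mm from its place, or knocked over (distance of tall_coins from where it was at the start of the episode above 0.03 m or angle between tall_coins's own z axis and vertical above 0.8 rad).
It fails at once if the short coins is pushed more than 30 mm from its place, or knocked over (distance of short_coins from where it was at the start of the episode above 0.03 m or angle between short_coins's own z axis and vertical above 0.8 rad).
It fails at once if the cup is pushed more than 30 mm from its place, or knocked over (distance of cup from where it was at the start of the episode above 0.03 m or angle between cup's own z axis and vertical above 0.8 rad).
It fails at once if the bowl is pushed more than 30 mm from its place, or knocked over (distance of bowl from where it was at the start of the episode above 0.03 m or angle between bowl's own z axis and vertical above 0.8 rad).
It fails at once if the brush is pushed more than 30 mm from its place, or knocked over (distance of brush from where it was at the start of the episode above 0.03 m or angle between brush's own z axis and vertical above 0.8 rad).
It also fails if it takes over 109 s, if anything falls off the work surface, if the arm or the gripper's body presses on something with over 40 N, if the wrist force passes 120 N, or if a joint passes its speed limit or range.

ROBOT

A 7-joint arm with a two-finger parallel gripper is mounted at the origin on the work surface. World frame = base frame: x ahead of the robot, y to its left, z up, the work surface at z = 0. Lengths are in mm, angles in rad, forces in N, time in s.
With the tool pointing down it reaches from about 400 to 875 mm from the base axis. Payload 6.5 kg.
Tool frame: the origin (TCP) lies on the centre line of the jaws, within the pads' length; the fingertips stand 8 mm ahead of it and the grasp point (between the pads) lies 11 mm behind it; z points along the fingers, y is the line along which they close (so a half turn about z gives the same grasp; the last joint's range is limited). The gripper opens to 85 mm and grips with 20 to 120 N. Pads are 22 mm wide; open, the fingers measure 114 mm over their backs; the gripper's body (76 mm by 85 mm) begins 54 mm behind the grasp point. The pads swing forward as they close: fully open they stand 13 mm farther back than shut.
Start: joints at [-1.316, 0.536, -0.004, 1.538, 0.003, 1.067, -0.071], TCP at [204.957, 616.833, 239.29] pointing down, gripper open.
Joint ranges: [-2.7, 2.7], [-0.37, 2.16], [-1.27, 1.26], [0.24, 2.4], [-1.31, 4.45], [0.19, 1.91], [-2.76, 2.76]. Speed limits (rad/s): [2.39, 2.39, 3.14, 3.14, 3.14, 3.14, 3.14].

INTERFACE

Orientations are given as a unit quaternion [x, y, z, w].
In Python, from rig import * gives the robot as it stands.
- The arm moves only by the shell command python3 -m jog 'ROWS' [FORCE]. ROWS is JSON, a list of rows, each an object of numbers: "wx", "wy", "wz": the turn, a rotation vector about the world's x, y, z in rad; "dx", "dy", "dz": the shift along the world's x, y, z in mm; "gripper": the gripper's target within -1 to 1 (fully open at 1, half-way at 0, shut at -1). A call has 1 to 8 rows; each row shifts and turns the commanded pose from where the row before left it; what a row does not reach is not made up. A row lasts 1/8 s, in which the tool goes at most 62.5 mm and 10.7 degrees, less where a joint would pass 70% of its speed; a pose out of reach is approached as far as the arm can. A call with a gripper value outside its range is refused whole. The fingers move at their own pace and stop on an object; FORCE is the grip in N (left out, the last holds). Time passes only in rows, so rows that do not move let the fingers close. It gives the time, the measured TCP pose, the force, the opening and the grip force at its end, in the units of the state.
- observe(): the state, without advancing time (a new reading comes with each control period).
- snapshot(name): name is "scene" or "top" or "wrist"; returns the picture (400x640x3 uint8, red, green, blue); there is no depth.
- camera_params(name): a dict with "mtx" (3x3 intrinsics, pixels), "eye" and "attitude" of the camera in the world. Camera axes: x right, y up, looking along -z (the intrinsics and any distortion apply to the point x, -y, -z); pixel columns grow to the right and rows downward; lengths in mm; the calibration is good to about 2 mm. A picture is of the moment at which its call begins: read the wrist's pose just before it. camera_params takes no time and is no camera call; for the wrist camera it gives the pose at the moment of the call.
- hand_in(): hands the job in; it is judged then, once.
Trained networks look in the newest picture that a camera, given by its name, has taken for a name from the list of things; names that differ only in an ending like _2 or _b are one class to them, and where a whole thing is asked for, a point or a joint stands for the part that bears it (a point fixed in the world has none). Each returns a list of dicts, best first, with "score" (0 to 1); they miss things now and then, are a little off and sometimes report something else, mostly with a low value. They report only what shows in the picture. A call takes as long as a camera call.
- find_in(camera, label): "location" ([x, y, z] in mm, in world coordinates, good to about 4 mm: the middle of the surface that is visible of it).
- outline_of(camera, label): "region" (400x640 bool, what is visible of it).
The state is a dict: "clock": time; "q": joint angles; "dq": joint speeds; "joint_torque": joint torques, N m; "tcp_pos": TCP position; "orientation": TCP orientation; "force": force on the tool from outside, world axes, zero at the start; "torque": the same for the moment, N m; "grip_width": finger opening in mm; "grasp_force": force on a finger pad.
Only numpy, scipy, OpenCV 4.12 (cv2) and the standard library are available. Lean on these libraries where they do the work, as an engineer would, in place of code of your own. Each camera call takes 0.05 s, during which the arm holds its last target. There are 200 camera calls.

## Working session

There is one attempt and no reset: what is moved stays moved. The work goes in short steps, Python scripts to look and compute and a shell command to move; the robot and the scene stay as the last step left them, time stands still between calls to the robot, and variables do not carry over. Pictures are saved under pics/ and viewed, at most 14 in all, crops included, and the job is handed in when it is done.

```bash
mkdir -p pics
cat > h.py <<'E'
from rig import *
import numpy as np, cv2
from scipy.spatial.transform import Rotation as R
def cam(c):
    p=camera_params(c);a=np.array(p["attitude"],float)
    M=R.from_quat(a).as_matrix() if a.size==4 else a.reshape(3,3)
    return np.array(p["mtx"],float),np.array(p["eye"],float),M,p
def ray(c,uv,z,cp=None):
    K,e,M,p=cp or cam(c)
    uv=np.atleast_2d(uv).astype(float)
    d=np.c_[uv,np.ones(len(uv))]@np.linalg.inv(K).T
    d=(d*[1,-1,-1])@M.T
    return e+d*((z-e[2])/d[:,2])[:,None]
def proj(c,X,cp=None):
    K,e,M,p=cp or cam(c)
    q=((np.atleast_2d(X)-e)@M)*[1,-1,-1]
    q=q@K.T
    return q[:,:2]/q[:,2:]
def save(im,n): cv2.imwrite(f"pics/{n}.png",cv2.cvtColor(im,cv2.COLOR_RGB2BGR))
E
python3 - <<'E'
from h import *
for c in("top","scene"):
    save(snapshot(c),c+"0"); print(c,camera_params(c))
H=dict(pan=30,fine=36,medium=42,coarse=50,shaker=24,tall_coins=34,short_coins=22,cup=60,bowl=26,brush=15)
for l in H:
    print(l,[(np.round(d["location"]).tolist(),round(d["score"],2)) for d in find_in("top",l)[:3]])
    o=outline_of("top",l)
    if o:
        m=o[0]["region"].astype(np.uint8); c=max(cv2.findContours(m,0,1)[0],key=cv2.contourArea)
        r=cv2.minAreaRect(c); b=ray("top",cv2.boxPoints(r),H[l])
        print("   ",round(o[0]["score"],2),np.round(r[0]),np.round(b[:,:2]).tolist(),np.round(b.mean(0)[:2]))
print(observe())
E
```

```text
top {'mtx': array([[463.89102917,   0.        , 311.65123448],
       [  0.        , 463.89102917, 190.57852145],
       [  0.        ,   0.        ,   1.        ]]), 'eye': array([ 330.83211019,   -2.51444964, 1087.84917026]), 'attitude': array([ 0.07330141, -0.06900299, -0.70015058,  0.70686254])}
scene {'mtx': array([[409.3515655 ,   0.        , 312.93997474],
       [  0.        , 409.3515655 , 199.72203651],
       [  0.        ,   0.        ,   1.        ]]), 'eye': array([1058.80080533, -307.97667622,  468.53748137]), 'attitude': array([0.39832359, 0.22408251, 0.4434697 , 0.7710123 ])}
pan [([623.0, -231.0, 6.0], 0.6)]
    0.82 [410. 163.] [[589.0, -165.0], [682.0, -246.0], [642.0, -289.0], [550.0, -208.0]] [ 616. -227.]
fine [([621.0, 243.0, 13.0], 0.9)]
    0.56 [211. 160.] [[570.0, 287.0], [684.0, 260.0], [664.0, 197.0], [551.0, 225.0]] [617. 242.]
medium [([416.0, 268.0, 20.0], 0.88)]
    0.62 [198. 247.] [[362.0, 298.0], [476.0, 286.0], [465.0, 219.0], [351.0, 233.0]] [414. 259.]
coarse [([472.0, -22.0, 29.0], 0.77)]
    0.95 [321. 224.] [[462.0, 48.0], [525.0, -48.0], [4
[... 846 characters left out ...]
: 1.1, 'q': array([-1.31621649,  0.53637956, -0.00440325,  1.53789881,  0.00261728,
        1.06730638, -0.071212  ]), 'dq': array([ 0.00021203, -0.00014072, -0.00228676, -0.00119805,  0.00051658,
        0.00073049,  0.00138201]), 'joint_torque': array([ 8.22850029e-05, -5.83336687e+01,  1.04790319e+00, -2.59438598e+01,
        1.24235713e-02,  1.78764090e-03, -7.47712718e-07]), 'tcp_pos': array([204.94962814, 616.83642907, 239.30358651]), 'orientation': array([1.59685535e-01, 9.87167934e-01, 4.86924089e-06, 2.16823933e-05]), 'force': array([ 0.29713951, -1.06119683, -0.91767944]), 'torque': array([ 0.02361138,  0.00736593, -0.00739985]), 'grasp_force': 0.0, 'grip_width': 85.20610267299325}
```

View pics/top0.png

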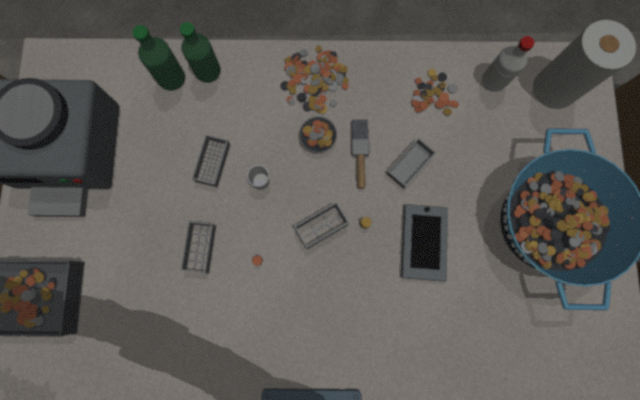

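View pics/scene0.png

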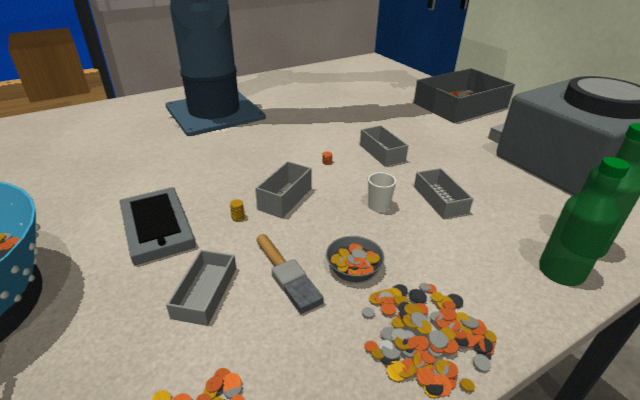

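The top view shows the pan at px (410,163), fine sieve (211,160), medium (198,247), coarse (321,226) and shaker (424,242), with its knob at (427,209). The scene view agrees with these positions. Next I'll fit box silhouettes to get their poses.

```bash
cat >> h.py <<'E'
from scipy.optimize import minimize
H=dict(pan=30,fine=36,medium=42,coarse=50,shaker=24,pad=28)
def hullmask(cp,c,p,L,W,z0,h):
    x,y,t=p; s=np.array([[i*L/2,j*W/2] for i in(-1,1) for j in(-1,1)])
    s=s@np.array([[np.cos(t),np.sin(t)],[-np.sin(t),np.cos(t)]])+[x,y]
    P=np.vstack([np.c_[s,np.full(4,z)] for z in(z0,z0+h)])
    u=proj(c,P,cp); m=np.zeros((400,640),np.uint8)
    cv2.fillConvexPoly(m,cv2.convexHull(np.round(u*256).astype(np.int32).reshape(-1,1,2)),1,cv2.LINE_8,8)
    return m
def mask_of(c,l,gx=None):
    o=outline_of(c,l)
    if not o:return None
    if gx is not None: # nearest to the guess
        cp=cam(c); g=proj(c,[[gx[0],gx[1],20]],cp)[0]
        o=sorted(o,key=lambda d:np.hypot(*(np.argwhere(d["region"]).mean(0)[::-1]-g)))
    m=o[0]["region"].astype(np.uint8); k=max(cv2.findContours(m,0,1)[0],key=cv2.contourArea)
    r=np.zeros_like(m); cv2.fillConvexPoly(r,cv2.convexHull(k),1); return r
def fit(l,p0,cams=("top","scene"),z0=0,L=112,W=56):
    ms=[(c,cam(c),mask_of(c,l,p0)) for c in cams]; ms=[a for a in ms if a[2] is not None]
    def f(p):
        s=0
        for c,cp,m in ms:
            q=hullmask(cp,c,p,L,W,z0,H[l]); s+=1-(m&q).sum()/max(1,(m|q).sum())
        return s/len(ms)
    best=min((minimize(f,np.array(p0)+[0,0,d],method="Nelder-Mead",options=dict(initial_simplex=np.array(p0)+[0,0,d]+np.array([[0,0,0],[8,0,0],[0,8,0],[0,0,.15]]),xatol=.05,fatol=1e-4)) for d in(-.1,0,.1)),key=lambda r:r.fun)
    return best.x,best.fun
E
python3 - <<'E'
from h import *
im=snapshot("top");snapshot("scene")
G=dict(pan=(616,-227,-.72),fine=(617,242,-.24),medium=(414,259,-.11),coarse=(466,-18,-1.0),shaker=(432,-253,-.05))
for l,g in G.items():
    for cs in(("top",),("scene",),("top","scene")):
        a=(170,100) if l=="shaker" else (112,56)
        p,e=fit(l,g,cs,L=a[0],W=a[1]); print(l,cs,np.round(p,2),round(e,3))
# pad: dark region
g=cv2.cvtColor(im,cv2.COLOR_RGB2GRAY)[205:280,402:447]
m=(g<32).astype(np.uint8); k=max(cv2.findContours(m,0,1)[0],key=cv2.contourArea)
r=cv2.minAreaRect(k); b=ray("top",cv2.boxPoints(r)+[402,205],28); print(np.round(b[:,:2]).tolist(),b.mean(0))
print({k:v for k,v in camera_params("wrist").items()})
E
```

```text
pan ('top',) [ 619.09 -229.13   -0.73] 0.028
pan ('scene',) [ 619.34 -233.38   -0.73] 0.022
pan ('top', 'scene') [ 618.68 -231.67   -0.75] 0.049Traceback (most recent call last):
  File "<stdin>", line 7, in <module>
  File "h.py", line 44, in fit
    best=min((minimize(f,np.array(p0)+[0,0,d],method="Nelder-Mead",options=dict(initial_simplex=np.array(p0)+[0,0,d]+np.array([[0,0,0],[8,0,0],[0,8,0],[0,0,.15]]),xatol=.05,fatol=1e-4)) for d in(-.1,0,.1)),key=lambda r:r.fun)
  File "h.py", line 44, in <genexpr>
    best=min((minimize(f,np.array(p0)+[0,0,d],method="Nelder-Mead",options=dict(initial_simplex=np.array(p0)+[0,0,d]+np.array([[0,0,0],[8,0,0],[0,8,0],[0,0,.15]]),xatol=.05,fatol=1e-4)) for d in(-.1,0,.1)),key=lambda r:r.fun)
              ~~~~~~~~^^^^^^^^^^^^^^^^^^^^^^^^^^^^^^^^^^^^^^^^^^^^^^^^^^^^^^^^^^^^^^^^^^^^^^^^^^^^^^^^^^^^^^^^^^^^^^^^^^^^^^^^^^^^^^^^^^^^^^^^^^^^^^^^^^^^^^^^^^^^^^^^^^^^^^^^^^^^^^^^^^^
    res = _minimize_neldermead(fun, x0, args, callback, bounds=bounds,
                               **options)
    fsim[k] = func(sim[k])
              ~~~~^^^^^^^^
    fx = function(np.copy(x), *(wrapper_args + args))
  File "h.py", line 43, in f
    return s/len(ms)
           ~^~~~~~~~
ZeroDivisionError: division by zero
```

```bash
python3 -m jog '[{"dx":27,"dy":-55},{"dx":27,"dy":-55},{"dx":27,"dy":-55},{"dx":27,"dy":-55},{"dx":27,"dy":-55},{"dx":27,"dy":-55},{"dx":27,"dy":-55},{"dx":27,"dy":-55}]' 40; python3 -m jog '[{"dx":27,"dy":-55,"wz":-0.1},{"dx":27,"dy":-55,"wz":-0.1},{"dx":27,"dy":-55,"wz":-0.1},{"dx":27,"dy":-55,"wz":-0.1},{"dx":27,"dy":-55},{"dx":27,"dy":-55},{"dx":27,"dy":-55},{}]'
```

```text
invalid input
invalid input
```

```bash
python3 -m jog '[{"wx":0,"wy":0,"wz":0,"dx":27,"dy":-55,"dz":0,"gripper":1}]' 40; sed -i 's|    best=min|    if not ms: return np.full(3,np.nan),1\n    best=min|' h.py
python3 - <<'E'
from h import *
im=snapshot("top");snapshot("scene")
G=dict(fine=(617,242,-.24),medium=(414,259,-.11),coarse=(466,-18,-1.0),shaker=(432,-253,-.05))
for l,g in G.items():
    for cs in(("top",),("scene",)):
        a=(170,100) if l=="shaker" else (112,56)
        p,e=fit(l,g,cs,L=a[0],W=a[1]); print(l,cs,np.round(p,2),round(e,3))
g=cv2.cvtColor(im,cv2.COLOR_RGB2GRAY)[205:280,402:447]
m=(g<32).astype(np.uint8); k=max(cv2.findContours(m,0,1)[0],key=cv2.contourArea)
r=cv2.minAreaRect(k); b=ray("top",cv2.boxPoints(r)+[402,205],28); print(np.round(b[:,:2]).tolist(),b.mean(0))
print({k:v for k,v in camera_params("wrist").items()})
E
```

```text
clock: 1.58
tcp_pos: [228.7, 564.7, 239.0]
orientation: [0.156, 0.988, 0.001, -0.001]
force: [1.1, 0.5, -0.0]
grip_width: 85.1
grasp_force: 0.0
fine ('top',) [ 6.2006e+02  2.4583e+02 -2.3000e-01] 0.05
fine ('scene',) [ 6.1915e+02  2.4418e+02 -2.3000e-01] 0.017
medium ('top',) [ 4.1462e+02  2.6322e+02 -9.0000e-02] 0.041
medium ('scene',) [ 4.1287e+02  2.6079e+02 -9.0000e-02] 0.024
coarse ('top',) [466.81 -16.93  -1.01] 0.033
coarse ('scene',) [464.08 -20.12  -1.03] 0.013
shaker ('top',) [ 4.3149e+02 -2.5470e+02 -6.0000e-02] 0.02
shaker ('scene',) [ 4.2695e+02 -2.5938e+02 -7.0000e-02] 0.028
[[373.0, -220.0], [492.0, -228.0], [491.0, -291.0], [372.0, -282.0]] [ 431.93955217 -255.4566185    28.        ]
{'mtx': array([[351.37684718,   0.        , 312.61013202],
       [  0.        , 351.37684718, 200.94170213],
       [  0.        ,   0.        ,   1.        ]]), 'eye': array([166.85601338, 584.00119793, 373.02997972]), 'attitude': array([-0.110157  , -0.07978965,  0.58025639,  0.80299537])}
```

```bash
python3 -m jog '[{"wx":0,"wy":0,"wz":0,"dx":26,"dy":-53,"dz":0,"gripper":1},{"wx":0,"wy":0,"wz":0,"dx":26,"dy":-53,"dz":0,"gripper":1},{"wx":0,"wy":0,"wz":0,"dx":26,"dy":-53,"dz":0,"gripper":1},{"wx":0,"wy":0,"wz":0,"dx":26,"dy":-53,"dz":0,"gripper":1},{"wx":0,"wy":0,"wz":0,"dx":26,"dy":-53,"dz":0,"gripper":1},{"wx":0,"wy":0,"wz":0,"dx":26,"dy":-53,"dz":0,"gripper":1},{"wx":0,"wy":0,"wz":0,"dx":26,"dy":-53,"dz":0,"gripper":1},{"wx":0,"wy":0,"wz":0,"dx":26,"dy":-53,"dz":0,"gripper":1}]' 40; python3 -m jog '[{"wx":0,"wy":0,"wz":-0.105,"dx":26,"dy":-53,"dz":0,"gripper":1},{"wx":0,"wy":0,"wz":-0.105,"dx":26,"dy":-53,"dz":0,"gripper":1},{"wx":0,"wy":0,"wz":-0.105,"dx":26,"dy":-53,"dz":0,"gripper":1},{"wx":0,"wy":0,"wz":-0.105,"dx":26,"dy":-53,"dz":0,"gripper":1},{"wx":0,"wy":0,"wz":0,"dx":26,"dy":-53,"dz":0,"gripper":1},{"wx":0,"wy":0,"wz":0,"dx":26,"dy":-53,"dz":0,"gripper":1},{"wx":0,"wy":0,"wz":0,"dx":0,"dy":0,"dz":0,"gripper":1}]' 40
python3 - <<'E'
from h import *
im=snapshot("wrist");save(im,"w1")
print(fit("pan",(619,-231,-.74),("wrist",)), camera_params("wrist")["eye"])
o=observe();print(o["tcp_pos"],R.from_quat(o["orientation"]).as_matrix()[:,1])
E
```

```text
clock: 3.08
tcp_pos: [440.9, 136.7, 239.7]
orientation: [0.159, 0.987, 0.0, 0.0]
force: [1.0, 1.0, 0.1]
grip_width: 85.3
grasp_force: 0.0
clock: 3.95
tcp_pos: [596.7, -185.7, 239.2]
orientation: [0.365, 0.931, -0.002, 0.001]
force: [-0.8, 0.2, -0.9]
grip_width: 85.3
grasp_force: 0.0
(array([ 619.27874665, -227.53974891,   -0.73529198]), np.float64(0.016677357280307836)) [ 546.27959301 -133.98231505  372.61498296]
[ 596.1251869  -180.06618082  238.82222183] [ 6.75073295e-01  7.37750627e-01 -2.39870542e-04]
```

View pics/w1.png

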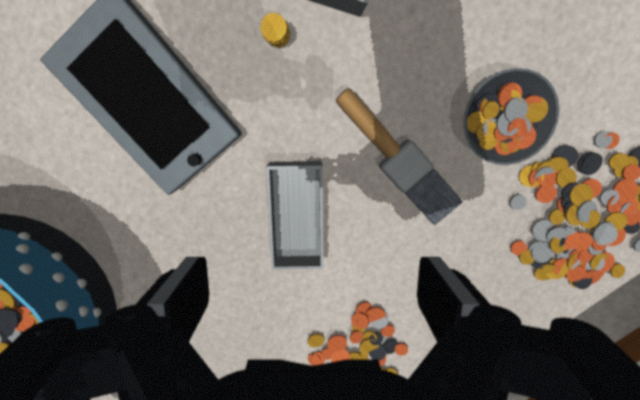

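The wrist view shows the pan upright at about px (297,214), between the open fingers and clear of the brush. I'll descend and grip.

```bash
python3 -m jog '[{"wx":0,"wy":0,"wz":0,"dx":23,"dy":-49,"dz":0,"gripper":1},{"wx":0,"wy":0,"wz":0,"dx":0,"dy":0,"dz":-60,"gripper":1},{"wx":0,"wy":0,"wz":0,"dx":0,"dy":0,"dz":-60,"gripper":1},{"wx":0,"wy":0,"wz":0,"dx":0,"dy":0,"dz":-50,"gripper":1},{"wx":0,"wy":0,"wz":0,"dx":0,"dy":0,"dz":0,"gripper":1},{"wx":0,"wy":0,"wz":0,"dx":0,"dy":0,"dz":-30,"gripper":1},{"wx":0,"wy":0,"wz":0,"dx":0,"dy":0,"dz":-26,"gripper":1},{"wx":0,"wy":0,"wz":0,"dx":0,"dy":0,"dz":0,"gripper":1}]' 40; python3 -m jog '[{"wx":0,"wy":0,"wz":0,"dx":0,"dy":0,"dz":0,"gripper":-1},{"wx":0,"wy":0,"wz":0,"dx":0,"dy":0,"dz":0,"gripper":-1},{"wx":0,"wy":0,"wz":0,"dx":0,"dy":0,"dz":0,"gripper":-1},{"wx":0,"wy":0,"wz":0,"dx":0,"dy":0,"dz":0,"gripper":-1},{"wx":0,"wy":0,"wz":0,"dx":0,"dy":0,"dz":0,"gripper":-1},{"wx":0,"wy":0,"wz":0,"dx":0,"dy":0,"dz":0,"gripper":-1}]' 40
```

```text
clock: 5.05
tcp_pos: [619.4, -228.0, 14.2]
orientation: [0.361, 0.932, 0.0, -0.0]
force: [-0.3, 0.6, 0.8]
grip_width: 85.5
grasp_force: 0.0
clock: 5.8
tcp_pos: [620.5, -229.7, 15.8]
orientation: [0.362, 0.932, 0.0, 0.002]
force: [-1.3, 0.2, 6.0]
grip_width: 55.3
grasp_force: 43.2
```

```bash
python3 -m jog '[{"wx":0,"wy":0,"wz":0,"dx":0,"dy":0,"dz":40,"gripper":-1},{"wx":0,"wy":0,"wz":0,"dx":0,"dy":0,"dz":50,"gripper":-1},{"wx":0,"wy":0,"wz":0.134,"dx":-38,"dy":-5,"dz":40,"gripper":-1},{"wx":0,"wy":0,"wz":0.134,"dx":-38,"dy":-5,"dz":0,"gripper":-1},{"wx":0,"wy":0,"wz":0.134,"dx":-38,"dy":-6,"dz":0,"gripper":-1},{"wx":0,"wy":0,"wz":0.134,"dx":-38,"dy":-6,"dz":0,"gripper":-1},{"wx":0,"wy":0,"wz":0.134,"dx":-38,"dy":-5,"dz":0,"gripper":-1},{"wx":0,"wy":0,"wz":0,"dx":0,"dy":0,"dz":0,"gripper":-1}]' 40
python3 -m jog '[{"wx":0,"wy":0,"wz":0,"dx":0,"dy":0,"dz":0,"gripper":-1}]' 40
python3 - <<'E'
from h import *
im=snapshot("wrist");save(im,"w2")
o=observe();print(o["tcp_pos"],R.from_quat(o["orientation"]).as_matrix()[:,1])
print(fit("shaker",(431,-256,-.065),("wrist",),L=170,W=100))
E
```

```text
clock: 6.8
tcp_pos: [425.7, -257.1, 144.1]
orientation: [0.037, 0.999, 0.0, -0.001]
force: [0.2, 0.3, -2.5]
grip_width: 54.9
grasp_force: 44.1
clock: 6.92
tcp_pos: [429.9, -256.4, 144.2]
orientation: [0.036, 0.999, -0.0, 0.001]
force: [0.2, 0.1, -2.5]
grip_width: 55.0
grasp_force: 44.1
[ 430.25974261 -256.18285224  144.0068927 ] [ 7.07635338e-02  9.97493015e-01 -4.56299191e-04]
(array([ 4.32823417e+02, -2.58376396e+02, -6.93391509e-02]), np.float64(0.7349099776196679))
```

View pics/w2.png

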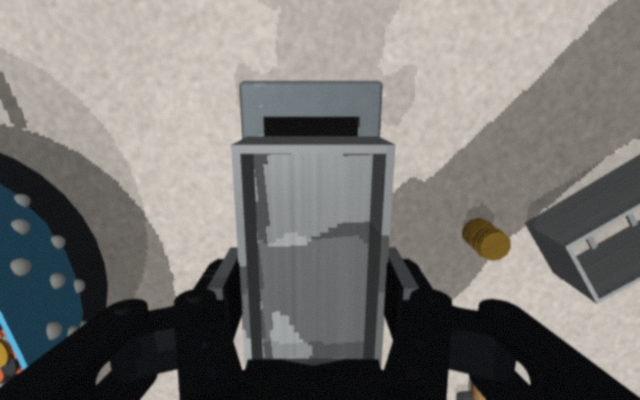

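The held pan's rim end corners are at px (233,145) and (394,145). The slab end corners are at (241,83) and (380,83), and the pad end corners at (264,116) and (359,116).

Run:
```python
from h import *
cp=cam("wrist")
for n,uv,z in(("pan",[(233,145),(394,145)],158.2),("slab",[(240.5,82),(381,82)],24),("pad",[(264,116.5),(359.5,116.5)],28)):
    P=ray("wrist",uv,z,cp)[:,:2];m=P.mean(0);d=P[1]-P[0];print(n,P.round(1).tolist(),m.round(1),np.hypot(*d).round(1),np.arctan2(-d[0],d[1]).round(3)) 
    L=dict(pan=56,slab=85,pad=61)[n]; u=np.array([d[1],-d[0]])/np.hypot(*d)
    print(u,(m-u*L).round(1),(m+u*L).round(1))
```

```text
pan [[374.5, -279.0], [378.3, -224.8]] [ 376.4 -251.9] 54.3 -0.07
[ 0.99754481 -0.07003113] [ 320.5 -248. ] [ 432.2 -255.9]
slab [[345.9, -299.6], [352.6, -203.7]] [ 349.2 -251.7] 96.1 -0.07
[ 0.99754129 -0.07008119] [ 264.4 -245.7] [ 434.  -257.6]
pad [[369.7, -285.5], [374.3, -219.7]] [ 372.  -252.6] 66.0 -0.07
[ 0.99754318 -0.07005436] [ 311.2 -248.3] [ 432.9 -256.8]
```

```bash
python3 -m jog '[{"wx":0,"wy":0,"wz":0,"dx":0,"dy":-1,"dz":-50,"gripper":-1},{"wx":0,"wy":0,"wz":0,"dx":0,"dy":0,"dz":-35,"gripper":-1},{"wx":0,"wy":0,"wz":0,"dx":0,"dy":0,"dz":-10,"gripper":-1},{"wx":0,"wy":0,"wz":0,"dx":0,"dy":0,"dz":-4,"gripper":-1},{"wx":0,"wy":0,"wz":0,"dx":0,"dy":0,"dz":0,"gripper":-1},{"wx":0,"wy":0,"wz":0,"dx":0,"dy":0,"dz":-1,"gripper":-1},{"wx":0,"wy":0,"wz":0,"dx":0,"dy":0,"dz":0,"gripper":-1}]' 40
python3 -m jog '[{"wx":0,"wy":0,"wz":0,"dx":0,"dy":0,"dz":0,"gripper":1},{"wx":0,"wy":0,"wz":0,"dx":0,"dy":0,"dz":0,"gripper":1},{"wx":0,"wy":0,"wz":0,"dx":0,"dy":0,"dz":0,"gripper":1},{"wx":0,"wy":0,"wz":0,"dx":0,"dy":0,"dz":0,"gripper":1},{"wx":0,"wy":0,"wz":0,"dx":0,"dy":0,"dz":50,"gripper":1},{"wx":0,"wy":0,"wz":0,"dx":0,"dy":0,"dz":55,"gripper":1},{"wx":0,"wy":0,"wz":0,"dx":0,"dy":0,"dz":55,"gripper":1},{"wx":0,"wy":0,"wz":0,"dx":0,"dy":0,"dz":0,"gripper":1}]' 40
python3 - <<'E'
from h import *
im=snapshot("wrist");save(im,"w3")
o=observe();print(o["tcp_pos"],R.from_quat(o["orientation"]).as_matrix()[:,1])
print(fit("pan",(431,-256,-.065),("wrist",),z0=28))
snapshot("top");print(fit("pan",(431,-256,-.065),("top",),z0=28))
E
```

```text
clock: 7.9
tcp_pos: [429.4, -257.4, 43.9]
orientation: [0.035, 0.999, -0.0, 0.001]
force: [1.5, -0.7, -1.2]
grip_width: 55.2
grasp_force: 44.1
clock: 8.9
tcp_pos: [431.4, -258.6, 207.4]
orientation: [0.035, 0.999, -0.001, 0.004]
force: [0.0, -0.1, -0.7]
grip_width: 85.4
grasp_force: 0.0
[ 430.03706325 -257.64915382  205.05156479] [ 0.07069207  0.99749757 -0.00110766]
(array([ 4.27952741e+02, -2.56431263e+02, -7.64090725e-02]), np.float64(0.011549057003602425))
(array([ 4.25816027e+02, -2.53848742e+02, -6.20345444e-02]), np.float64(0.4145383104125737))
```

View pics/w3.png

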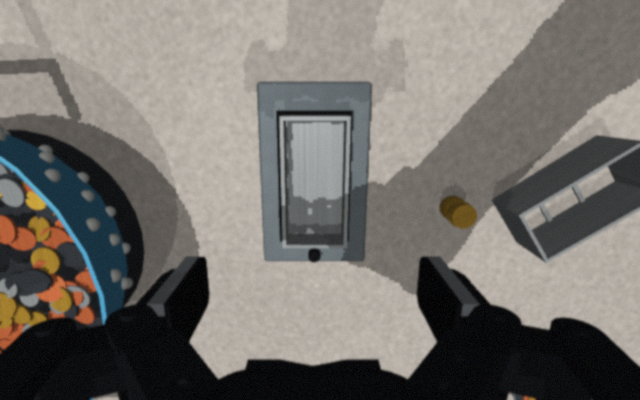

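Run:
```python
import cv2
a=cv2.imread("pics/w3.png")[75:270,250:380]; cv2.imwrite("pics/w3c.png",cv2.resize(a,None,fx=3,fy=3,interpolation=cv2.INTER_CUBIC))
```

```text
(no output)
```

View pics/w3c.png

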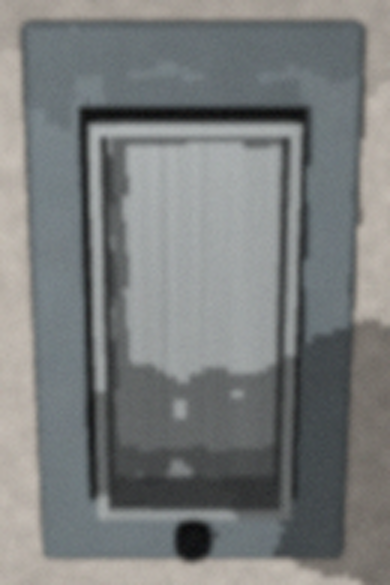

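The crop shows the pan on the pad with an even black margin. Rim corners in the crop are about (87,122), (305,122), (290,516) and (99,516). Slab corners are about (23,21), (364,21), (344,557) and (45,557).

Run:
```python
from h import *
cp=cam("wrist");f=lambda a:np.array(a)/3+[250,75]-.33
for n,uv,z in(("pan",[(87,122),(305,122),(290,516),(99,516)],58),("slab",[(23,21),(364,21),(344,557),(45,557)],24),("padend",[(80,107),(310,107)],28)):
    P=ray("wrist",f(uv),z,cp)[:,:2]; print(n,P.round(1).tolist(),P.mean(0).round(1))
    if len(P)==4: d=P[2]+P[3]-P[0]-P[1]; print(np.arctan2(d[1],d[0]), np.hypot(*d)/2)
    else: print(P.mean(0)+np.array([.9976,-.07])*61)
```

```text
pan [[367.7, -278.4], [371.7, -222.6], [480.1, -231.3], [476.3, -285.5]] [ 423.9 -254.5]
-0.07257648677205114 108.7697268770533
slab [[339.9, -296.9], [346.6, -201.4], [510.2, -212.1], [503.3, -308.2]] [ 425.  -254.6]
-0.06732561458895747 163.86532983407696
padend [[364.2, -282.8], [368.8, -217.9]] [ 366.5 -250.4]
[ 427.38213428 -254.62207545]
```

```bash
python3 -m jog '[{"wx":0,"wy":0,"wz":0,"dx":21,"dy":56,"dz":0,"gripper":1},{"wx":0,"wy":0,"wz":-0.04,"dx":21,"dy":56,"dz":0,"gripper":1},{"wx":0,"wy":0,"wz":-0.04,"dx":21,"dy":56,"dz":0,"gripper":1},{"wx":0,"wy":0,"wz":-0.04,"dx":21,"dy":56,"dz":0,"gripper":1},{"wx":0,"wy":0,"wz":-0.04,"dx":21,"dy":56,"dz":0,"gripper":1},{"wx":0,"wy":0,"wz":0,"dx":21,"dy":56,"dz":0,"gripper":1},{"wx":0,"wy":0,"wz":0,"dx":21,"dy":56,"dz":0,"gripper":1},{"wx":0,"wy":0,"wz":0,"dx":21,"dy":56,"dz":0,"gripper":1}]' 40
python3 -m jog '[{"wx":0,"wy":0,"wz":0,"dx":21,"dy":54,"dz":0,"gripper":1},{"wx":0,"wy":0,"wz":0,"dx":0,"dy":0,"dz":0,"gripper":1},{"wx":0,"wy":0,"wz":0,"dx":0,"dy":0,"dz":0,"gripper":1}]' 40
python3 - <<'E'
from h import *
im=snapshot("wrist");save(im,"w4")
o=observe();print(o["tcp_pos"],R.from_quat(o["orientation"]).as_matrix()[:,1])
print(fit("fine",(620,244,-.23),("wrist",)))
E
```

```text
clock: 10.1
tcp_pos: [596.5, 192.3, 201.3]
orientation: [0.115, 0.993, -0.001, -0.001]
force: [1.2, -0.8, 1.1]
grip_width: 84.9
grasp_force: 0.0
clock: 10.48
tcp_pos: [617.1, 243.6, 201.4]
orientation: [0.115, 0.993, -0.001, -0.001]
force: [0.8, -0.3, -0.7]
grip_width: 85.4
grasp_force: 0.0
[617.40772864 242.6963355  201.88037619] [ 0.23039331  0.97309379 -0.00271848]
(array([ 6.20274909e+02,  2.43226272e+02, -2.49998829e-01]), np.float64(0.007298396745632929))
```

View pics/w4.png

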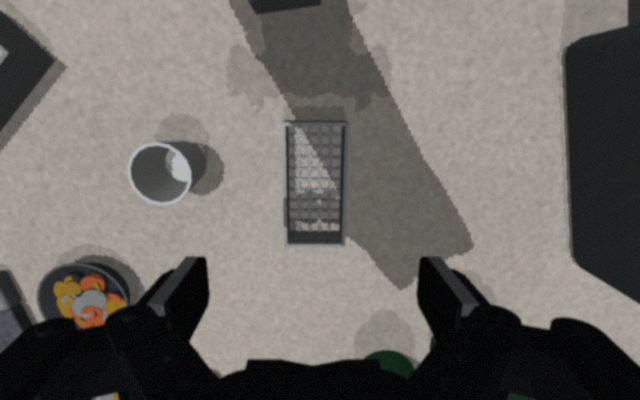

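The fine sieve is at px (316,182), clear on both sides. I'll grip it.

```bash
python3 -m jog '[{"wx":0,"wy":0,"wz":-0.02,"dx":3,"dy":1,"dz":-50,"gripper":1},{"wx":0,"wy":0,"wz":0,"dx":0,"dy":0,"dz":-55,"gripper":1},{"wx":0,"wy":0,"wz":0,"dx":0,"dy":0,"dz":-37,"gripper":1},{"wx":0,"wy":0,"wz":0,"dx":0,"dy":0,"dz":-25,"gripper":1},{"wx":0,"wy":0,"wz":0,"dx":0,"dy":0,"dz":-15,"gripper":1},{"wx":0,"wy":0,"wz":0,"dx":0,"dy":0,"dz":0,"gripper":1}]' 40
python3 -m jog '[{"wx":0,"wy":0,"wz":0,"dx":0,"dy":0,"dz":0,"gripper":-1},{"wx":0,"wy":0,"wz":0,"dx":0,"dy":0,"dz":0,"gripper":-1},{"wx":0,"wy":0,"wz":0,"dx":0,"dy":0,"dz":0,"gripper":-1},{"wx":0,"wy":0,"wz":0,"dx":0,"dy":0,"dz":0,"gripper":-1},{"wx":0,"wy":0,"wz":0,"dx":0,"dy":0,"dz":0,"gripper":-1},{"wx":0,"wy":0,"wz":0,"dx":0,"dy":0,"dz":0,"gripper":-1}]' 40
```

```text
clock: 11.32
tcp_pos: [620.5, 244.7, 20.7]
orientation: [0.126, 0.992, -0.001, -0.001]
force: [-0.4, -0.6, 0.5]
grip_width: 85.5
grasp_force: 0.0
clock: 12.08
tcp_pos: [622.0, 246.1, 22.9]
orientation: [0.125, 0.992, 0.0, 0.001]
force: [-0.1, -0.8, 6.8]
grip_width: 55.0
grasp_force: 44.2
```

```bash
python3 -m jog '[{"wx":0,"wy":0,"wz":0,"dx":0,"dy":0,"dz":40,"gripper":-1},{"wx":0,"wy":0,"wz":0,"dx":0,"dy":0,"dz":50,"gripper":-1},{"wx":0,"wy":0,"wz":0,"dx":-19,"dy":-50,"dz":40,"gripper":-1},{"wx":0,"wy":0,"wz":0.045,"dx":-19,"dy":-50,"dz":0,"gripper":-1},{"wx":0,"wy":0,"wz":0.045,"dx":-19,"dy":-50,"dz":0,"gripper":-1},{"wx":0,"wy":0,"wz":0.045,"dx":-19,"dy":-50,"dz":0,"gripper":-1},{"wx":0,"wy":0,"wz":0.045,"dx":-19,"dy":-50,"dz":0,"gripper":-1},{"wx":0,"wy":0,"wz":0,"dx":-19,"dy":-50,"dz":0,"gripper":-1}]' 40
python3 -m jog '[{"wx":0,"wy":0,"wz":0,"dx":-19,"dy":-50,"dz":0,"gripper":-1},{"wx":0,"wy":0,"wz":0,"dx":-19,"dy":-50,"dz":0,"gripper":-1},{"wx":0,"wy":0,"wz":0,"dx":-19,"dy":-50,"dz":0,"gripper":-1},{"wx":0,"wy":0,"wz":0,"dx":-19,"dy":-52,"dz":0,"gripper":-1},{"wx":0,"wy":0,"wz":0,"dx":0,"dy":0,"dz":0,"gripper":-1},{"wx":0,"wy":0,"wz":0,"dx":0,"dy":0,"dz":0,"gripper":-1},{"wx":0,"wy":0,"wz":0,"dx":0,"dy":0,"dz":0,"gripper":-1}]' 40
python3 - <<'E'
from h import *
im=snapshot("wrist");save(im,"w5")
o=observe();print(o["tcp_pos"],R.from_quat(o["orientation"]).as_matrix()[:,1])
E
```

```text
clock: 13.08
tcp_pos: [507.4, -52.5, 149.1]
orientation: [0.035, 0.999, 0.0, 0.0]
force: [1.5, 0.1, -1.9]
grip_width: 55.0
grasp_force: 43.7
clock: 13.95
tcp_pos: [432.9, -251.3, 148.7]
orientation: [0.034, 0.999, 0.0, 0.0]
force: [0.5, -1.0, -1.7]
grip_width: 55.2
grasp_force: 43.8
[ 432.89678338 -251.40850971  148.71529818] [6.79643532e-02 9.97687554e-01 6.25764890e-04]
```

View pics/w5.png

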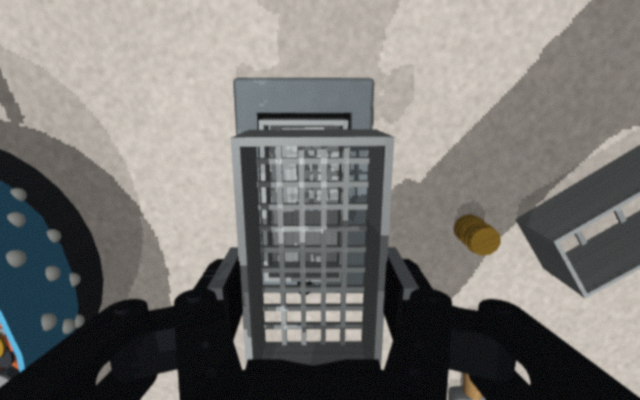

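The held fine sieve's rim end corners are at px (233,139) and (393,138). The placed pan's rim end corners are at about (259,121) and (348,121), and the slab end corners at (235,79) and (374,79).

```bash
cat >> h.py <<'E'
def ends(*a):
    cp=cam("wrist")
    for n,uv,z,L in a:
        P=ray("wrist",uv,z,cp)[:,:2];m=P.mean(0);d=P[1]-P[0];w=np.hypot(*d);u=np.array([d[1],-d[0]])/w
        u=np.array([.9975,-.07]); print(n,"end",m.round(1),"w",w.round(1),"yaw",np.arctan2(-d[0],d[1]).round(3),"centre",(m+u*L).round(1))
E
python3 -c '
from h import *
ends(("fine",[(233,139),(393,138)],161.8,56),("pan",[(259,121),(348,121)],58,56),("slab",[(235,78),(374.5,78)],24,85))'
```

```text
fine end [ 376.9 -247.5] w 54.4 yaw -0.062 centre [ 432.8 -251.4]
pan end [ 375.9 -253.2] w 55.5 yaw -0.068 centre [ 431.8 -257.1]
slab end [ 348.5 -251.1] w 97.0 yaw -0.068 centre [ 433.2 -257. ]
```

```bash
python3 -m jog '[{"wx":0,"wy":0,"wz":-0.005,"dx":-1,"dy":-6,"dz":-20,"gripper":-1},{"wx":0,"wy":0,"wz":0,"dx":0,"dy":0,"dz":-25,"gripper":-1},{"wx":0,"wy":0,"wz":0,"dx":0,"dy":0,"dz":-12,"gripper":-1},{"wx":0,"wy":0,"wz":0,"dx":0,"dy":0,"dz":-5,"gripper":-1},{"wx":0,"wy":0,"wz":0,"dx":0,"dy":0,"dz":-2,"gripper":-1},{"wx":0,"wy":0,"wz":0,"dx":0,"dy":0,"dz":0,"gripper":-1},{"wx":0,"wy":0,"wz":0,"dx":0,"dy":0,"dz":0,"gripper":-1}]' 40
```

```text
clock: 14.88
tcp_pos: [431.5, -259.1, 85.2]
orientation: [0.038, 0.999, -0.0, 0.0]
force: [-0.4, 0.7, -2.6]
grip_width: 55.1
grasp_force: 43.7
```

```bash
python3 -m jog '[{"wx":0,"wy":0,"wz":0,"dx":0,"dy":1,"dz":-2,"gripper":-1},{"wx":0,"wy":0,"wz":0,"dx":0,"dy":0,"dz":-1,"gripper":-1},{"wx":0,"wy":0,"wz":0,"dx":0,"dy":0,"dz":-1,"gripper":-1},{"wx":0,"wy":0,"wz":0,"dx":0,"dy":0,"dz":0,"gripper":-1}]' 40
```

```text
clock: 15.38
tcp_pos: [431.2, -257.9, 80.8]
orientation: [0.038, 0.999, 0.0, -0.0]
force: [0.1, 0.2, 0.8]
grip_width: 55.3
grasp_force: 44.0
```

```bash
python3 -m jog '[{"wx":0,"wy":0,"wz":0,"dx":0,"dy":0,"dz":0,"gripper":1},{"wx":0,"wy":0,"wz":0,"dx":0,"dy":0,"dz":0,"gripper":1},{"wx":0,"wy":0,"wz":0,"dx":0,"dy":0,"dz":0,"gripper":1},{"wx":0,"wy":0,"wz":0,"dx":0,"dy":0,"dz":0,"gripper":1},{"wx":0,"wy":0,"wz":0,"dx":0,"dy":0,"dz":40,"gripper":1},{"wx":0,"wy":0,"wz":0,"dx":0,"dy":0,"dz":50,"gripper":1},{"wx":0,"wy":0,"wz":0,"dx":0,"dy":0,"dz":50,"gripper":1},{"wx":0,"wy":0,"wz":0,"dx":0,"dy":0,"dz":0,"gripper":1}]' 40
python3 -c '
from h import *
save(snapshot("wrist"),"w6")
print(fit("fine",(431,-257,-.068),("wrist",),z0=58))'
python3 -m jog '[{"wx":0,"wy":0,"wz":-0.02,"dx":-2,"dy":58,"dz":0,"gripper":1},{"wx":0,"wy":0,"wz":0,"dx":-2,"dy":58,"dz":0,"gripper":1},{"wx":0,"wy":0,"wz":0,"dx":-2,"dy":58,"dz":0,"gripper":1},{"wx":0,"wy":0,"wz":0,"dx":-2,"dy":58,"dz":0,"gripper":1},{"wx":0,"wy":0,"wz":0,"dx":-2,"dy":58,"dz":0,"gripper":1},{"wx":0,"wy":0,"wz":0,"dx":-2,"dy":58,"dz":0,"gripper":1},{"wx":0,"wy":0,"wz":0,"dx":-2,"dy":58,"dz":0,"gripper":1},{"wx":0,"wy":0,"wz":0,"dx":-2,"dy":58,"dz":0,"gripper":1}]' 40
python3 -m jog '[{"wx":0,"wy":0,"wz":0,"dx":-2,"dy":55,"dz":0,"gripper":1},{"wx":0,"wy":0,"wz":0,"dx":0,"dy":0,"dz":0,"gripper":1},{"wx":0,"wy":0,"wz":0,"dx":0,"dy":0,"dz":0,"gripper":1},{"wx":0,"wy":0,"wz":0,"dx":0,"dy":0,"dz":0,"gripper":1}]' 40
python3 - <<'E'
from h import *
im=snapshot("wrist");save(im,"w7")
o=observe();print(o["tcp_pos"],R.from_quat(o["orientation"]).as_matrix()[:,1])
print(fit("medium",(414,262,-.09),("wrist",)))
a=cv2.imread("pics/w6.png");b=cv2.imread("pics/w7.png")
cv2.imwrite("pics/w67.png",np.hstack([cv2.resize(a[40:290,190:450],(390,375)),cv2.resize(b[:,100:540],(400,375))]))
E
```

```text
clock: 16.38
tcp_pos: [433.5, -259.3, 224.4]
orientation: [0.038, 0.999, -0.001, 0.004]
force: [-0.7, -0.5, -0.1]
grip_width: 85.5
grasp_force: 0.0
(array([ 4.27989710e+02, -2.56932978e+02, -6.73184833e-02]), np.float64(0.017776131839644438))
clock: 17.48
tcp_pos: [414.0, 207.4, 219.2]
orientation: [0.048, 0.999, -0.001, -0.001]
force: [0.3, 0.9, 0.5]
grip_width: 85.2
grasp_force: 0.0
clock: 17.98
tcp_pos: [413.2, 259.3, 220.0]
orientation: [0.049, 0.999, -0.001, -0.001]
force: [0.7, -0.8, -0.2]
grip_width: 85.1
grasp_force: 0.0
[413.27315763 259.4517067  220.27792191] [ 0.09790552  0.99519515 -0.00105702]
(array([ 4.13909494e+02,  2.61631202e+02, -1.01883694e-01]), np.float64(0.010713824706337971))
```

View pics/w67.png

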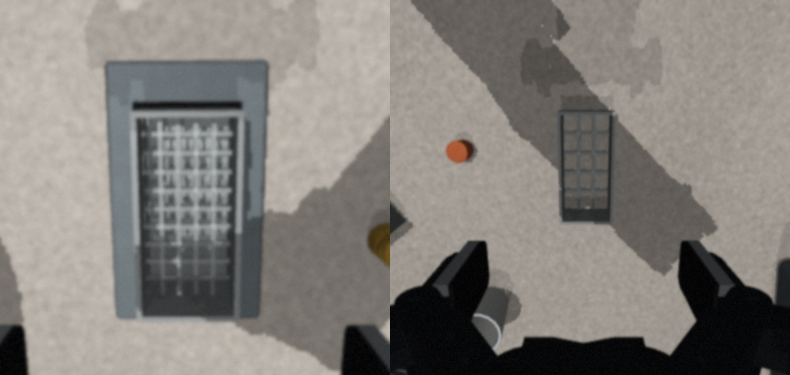

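The fine sieve sits squarely on the pan (left half). The medium sieve is clear (right half, about px (586,165) in the composite). I'll grip it.

```bash
python3 -m jog '[{"wx":0,"wy":0,"wz":0,"dx":1,"dy":2,"dz":-50,"gripper":1},{"wx":0,"wy":0,"wz":0,"dx":0,"dy":0,"dz":-55,"gripper":1},{"wx":0,"wy":0,"wz":0,"dx":0,"dy":0,"dz":-45,"gripper":1},{"wx":0,"wy":0,"wz":0,"dx":0,"dy":0,"dz":-29,"gripper":1},{"wx":0,"wy":0,"wz":0,"dx":0,"dy":0,"dz":-15,"gripper":1},{"wx":0,"wy":0,"wz":0,"dx":0,"dy":0,"dz":0,"gripper":1}]' 40
python3 -m jog '[{"wx":0,"wy":0,"wz":0,"dx":0,"dy":0,"dz":0,"gripper":-1},{"wx":0,"wy":0,"wz":0,"dx":0,"dy":0,"dz":0,"gripper":-1},{"wx":0,"wy":0,"wz":0,"dx":0,"dy":0,"dz":0,"gripper":-1},{"wx":0,"wy":0,"wz":0,"dx":0,"dy":0,"dz":0,"gripper":-1},{"wx":0,"wy":0,"wz":0,"dx":0,"dy":0,"dz":0,"gripper":-1},{"wx":0,"wy":0,"wz":0,"dx":0,"dy":0,"dz":0,"gripper":-1}]' 40
```

```text
clock: 18.82
tcp_pos: [414.1, 262.5, 26.4]
orientation: [0.048, 0.999, -0.0, -0.0]
force: [0.2, 0.6, 0.5]
grip_width: 85.3
grasp_force: 0.0
clock: 19.58
tcp_pos: [415.0, 263.4, 28.0]
orientation: [0.048, 0.999, 0.001, 0.001]
force: [0.2, -1.8, 4.3]
grip_width: 54.7
grasp_force: 42.1
```

```bash
python3 -m jog '[{"wx":0,"wy":0,"wz":0,"dx":0,"dy":0,"dz":40,"gripper":-1},{"wx":0,"wy":0,"wz":0,"dx":0,"dy":0,"dz":50,"gripper":-1},{"wx":0,"wy":0,"wz":0,"dx":2,"dy":-30,"dz":50,"gripper":-1},{"wx":0,"wy":0,"wz":0.028,"dx":2,"dy":-55,"dz":20,"gripper":-1},{"wx":0,"wy":0,"wz":0,"dx":2,"dy":-55,"dz":0,"gripper":-1},{"wx":0,"wy":0,"wz":0,"dx":2,"dy":-55,"dz":0,"gripper":-1},{"wx":0,"wy":0,"wz":0,"dx":2,"dy":-55,"dz":0,"gripper":-1},{"wx":0,"wy":0,"wz":0,"dx":2,"dy":-55,"dz":0,"gripper":-1}]' 40
python3 -m jog '[{"wx":0,"wy":0,"wz":0,"dx":2,"dy":-55,"dz":0,"gripper":-1},{"wx":0,"wy":0,"wz":0,"dx":2,"dy":-55,"dz":0,"gripper":-1},{"wx":0,"wy":0,"wz":0,"dx":1,"dy":-55,"dz":0,"gripper":-1},{"wx":0,"wy":0,"wz":0,"dx":0,"dy":-50,"dz":0,"gripper":-1},{"wx":0,"wy":0,"wz":0,"dx":0,"dy":0,"dz":0,"gripper":-1},{"wx":0,"wy":0,"wz":0,"dx":0,"dy":0,"dz":0,"gripper":-1},{"wx":0,"wy":0,"wz":0,"dx":0,"dy":0,"dz":0,"gripper":-1},{"wx":0,"wy":0,"wz":0,"dx":0,"dy":0,"dz":0,"gripper":-1}]' 40
python3 - <<'E'
from h import *
im=snapshot("wrist");save(im,"w8")
a=cv2.imread("pics/w8.png")[60:260,200:430];cv2.imwrite("pics/w8c.png",cv2.resize(a,None,fx=3,fy=3-0.0,interpolation=cv2.INTER_CUBIC)[:590])
o=observe();print(o["tcp_pos"],R.from_quat(o["orientation"]).as_matrix()[:,1])
E
```

```text
clock: 20.58
tcp_pos: [425.9, -43.7, 187.4]
orientation: [0.034, 0.999, 0.0, 0.001]
force: [0.7, -1.0, -2.3]
grip_width: 54.8
grasp_force: 45.7
clock: 21.58
tcp_pos: [431.4, -255.8, 186.8]
orientation: [0.033, 0.999, 0.0, 0.0]
force: [-0.0, -0.6, -2.1]
grip_width: 54.8
grasp_force: 45.6
[ 431.42004264 -256.06535954  186.81348805] [6.60989597e-02 9.97813047e-01 2.26178850e-04]
```

View pics/w8c.png

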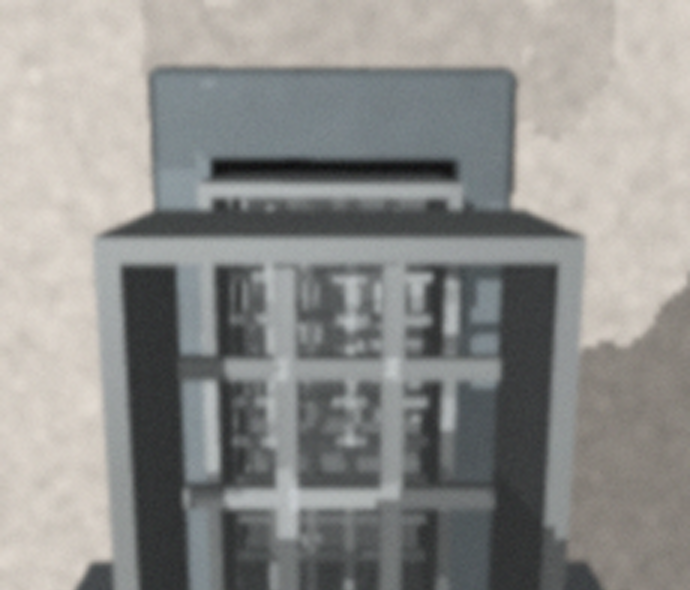

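The held medium rim's end corners in the crop are (96,237) and (584,237). The placed fine rim's are (201,183) and (462,183), and the slab corners are (152,69) and (517,69).

```bash
python3 -c '
from h import *
f=lambda a:np.array(a)/3+[200,60]-.33
ends(("medium",f([(96,237),(584,237)]),186.8-28+42,56),("fine",f([(201,183),(462,183)]),94,56),("slab",f([(152,68),(517,68)]),24,85))'
```

```text
medium end [ 375.4 -252.2] w 54.9 yaw -0.066 centre [ 431.3 -256.1]
fine end [ 374.6 -253.8] w 54.8 yaw -0.066 centre [ 430.4 -257.7]
slab end [ 348.1 -251.7] w 97.4 yaw -0.066 centre [ 432.9 -257.6]
```

```bash
python3 -m jog '[{"wx":0,"wy":0,"wz":0,"dx":-0.5,"dy":-1.5,"dz":-20,"gripper":-1},{"wx":0,"wy":0,"wz":0,"dx":0,"dy":0,"dz":-25,"gripper":-1},{"wx":0,"wy":0,"wz":0,"dx":0,"dy":0,"dz":-12,"gripper":-1},{"wx":0,"wy":0,"wz":0,"dx":0,"dy":0,"dz":-4,"gripper":-1},{"wx":0,"wy":0,"wz":0,"dx":0,"dy":0,"dz":0,"gripper":-1},{"wx":0,"wy":0,"wz":0,"dx":0,"dy":0,"dz":-1,"gripper":-1},{"wx":0,"wy":0,"wz":0,"dx":0,"dy":0,"dz":-1,"gripper":-1},{"wx":0,"wy":0,"wz":0,"dx":0,"dy":0,"dz":0,"gripper":-1}]' 40
```

```text
clock: 22.62
tcp_pos: [430.7, -258.5, 123.9]
orientation: [0.034, 0.999, -0.0, 0.0]
force: [-0.1, 0.4, -3.1]
grip_width: 55.2
grasp_force: 45.5
```

```bash
python3 -m jog '[{"wx":0,"wy":0,"wz":0,"dx":0,"dy":0.5,"dz":-1,"gripper":-1},{"wx":0,"wy":0,"wz":0,"dx":0,"dy":0,"dz":-1,"gripper":-1},{"wx":0,"wy":0,"wz":0,"dx":0,"dy":0,"dz":0,"gripper":-1}]' 40
```

```text
clock: 23.0
tcp_pos: [430.7, -257.9, 122.1]
orientation: [0.034, 0.999, 0.0, 0.0]
force: [-2.9, 0.9, 4.1]
grip_width: 55.5
grasp_force: 46.3
```

```bash
python3 -m jog '[{"wx":0,"wy":0,"wz":0,"dx":0,"dy":0,"dz":0,"gripper":1},{"wx":0,"wy":0,"wz":0,"dx":0,"dy":0,"dz":0,"gripper":1},{"wx":0,"wy":0,"wz":0,"dx":0,"dy":0,"dz":0,"gripper":1},{"wx":0,"wy":0,"wz":0,"dx":0,"dy":0,"dz":0,"gripper":1},{"wx":0,"wy":0,"wz":0,"dx":0,"dy":0,"dz":40,"gripper":1},{"wx":0,"wy":0,"wz":0,"dx":0,"dy":0,"dz":50,"gripper":1},{"wx":0,"wy":0,"wz":0,"dx":0,"dy":0,"dz":40,"gripper":1},{"wx":0,"wy":0,"wz":0,"dx":0,"dy":0,"dz":0,"gripper":1}]' 40
python3 -c '
from h import *
save(snapshot("wrist"),"w9")
print(fit("medium",(431,-257,-.068),("wrist",),z0=94),observe()["q"])'
python3 -m jog '[{"wx":0,"wy":0,"wz":-0.159,"dx":6,"dy":40,"dz":0,"gripper":1},{"wx":0,"wy":0,"wz":-0.159,"dx":6,"dy":40,"dz":0,"gripper":1},{"wx":0,"wy":0,"wz":-0.159,"dx":6,"dy":40,"dz":0,"gripper":1},{"wx":0,"wy":0,"wz":-0.159,"dx":6,"dy":40,"dz":-10,"gripper":1},{"wx":0,"wy":0,"wz":-0.159,"dx":6,"dy":40,"dz":-10,"gripper":1},{"wx":0,"wy":0,"wz":-0.159,"dx":6,"dy":40,"dz":-10,"gripper":1},{"wx":0,"wy":0,"wz":0,"dx":0,"dy":0,"dz":0,"gripper":1},{"wx":0,"wy":0,"wz":0,"dx":0,"dy":0,"dz":0,"gripper":1}]' 40
python3 - <<'E'
from h import *
im=snapshot("wrist");save(im,"w10")
o=observe();y=R.from_quat(o["orientation"]).as_matrix()[:,1];print(o["tcp_pos"],np.arctan2(y[1],y[0])-np.pi/2,o["q"])
print(fit("coarse",(466,-18,-1.02),("wrist",)))
a=cv2.imread("pics/w9.png");b=cv2.imread("pics/w10.png")
cv2.imwrite("pics/w910.png",np.hstack([cv2.resize(a[40:290,190:450],(390,375)),cv2.resize(b[:,100:540],(400,375))]))
E
```

```text
clock: 24.0
tcp_pos: [432.5, -259.0, 254.8]
orientation: [0.034, 0.999, -0.001, 0.003]
force: [-0.7, -0.2, -0.6]
grip_width: 85.5
grasp_force: 0.0
(array([ 4.27924684e+02, -2.56829205e+02, -6.45682224e-02]), np.float64(0.019582691978792588)) [ 0.35534183  0.26800363  0.11255216  1.91713493 -0.03646867  0.95820754
  1.98800747]
clock: 25.1
tcp_pos: [465.9, -18.6, 220.8]
orientation: [0.488, 0.873, -0.001, -0.001]
force: [0.5, -0.3, -0.0]
grip_width: 85.3
grasp_force: 0.0
[466.14141777 -19.11702898 221.13787472] -1.0220434593536125 [-0.13922499  0.24836509  0.09670273  2.02936068 -0.03039101  0.86655367
  0.5229928 ]
(array([467.41479671, -20.01059906,  -1.02437033]), np.float64(0.017220019821605592))
```

View pics/w910.png

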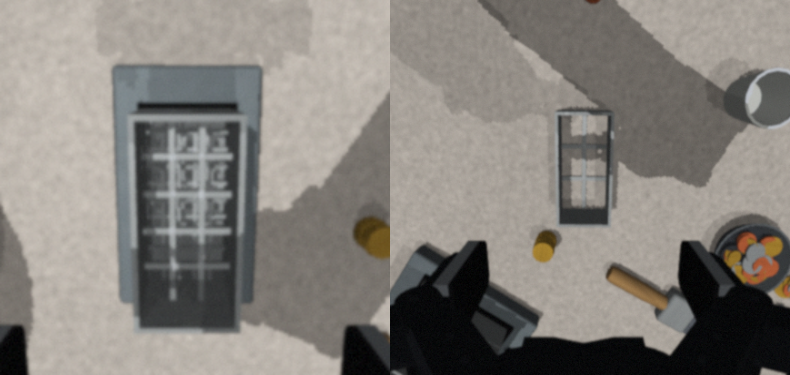

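The medium sieve sits squarely on the stack. The coarse sieve is clear, with the coins outside the fingers' path. I'll grip it.

```bash
python3 -m jog '[{"wx":0,"wy":0,"wz":0,"dx":1,"dy":-1,"dz":-50,"gripper":1},{"wx":0,"wy":0,"wz":0,"dx":0,"dy":0,"dz":-55,"gripper":1},{"wx":0,"wy":0,"wz":0,"dx":0,"dy":0,"dz":-40,"gripper":1},{"wx":0,"wy":0,"wz":0,"dx":0,"dy":0,"dz":-28,"gripper":1},{"wx":0,"wy":0,"wz":0,"dx":0,"dy":0,"dz":-15,"gripper":1},{"wx":0,"wy":0,"wz":0,"dx":0,"dy":0,"dz":0,"gripper":1}]' 40
python3 -m jog '[{"wx":0,"wy":0,"wz":0,"dx":0,"dy":0,"dz":0,"gripper":-1},{"wx":0,"wy":0,"wz":0,"dx":0,"dy":0,"dz":0,"gripper":-1},{"wx":0,"wy":0,"wz":0,"dx":0,"dy":0,"dz":0,"gripper":-1},{"wx":0,"wy":0,"wz":0,"dx":0,"dy":0,"dz":0,"gripper":-1},{"wx":0,"wy":0,"wz":0,"dx":0,"dy":0,"dz":0,"gripper":-1},{"wx":0,"wy":0,"wz":0,"dx":0,"dy":0,"dz":0,"gripper":-1}]' 40
```

```text
clock: 25.95
tcp_pos: [467.3, -19.6, 33.4]
orientation: [0.489, 0.872, -0.0, -0.0]
force: [0.5, 1.3, 0.5]
grip_width: 85.4
grasp_force: 0.0
clock: 26.7
tcp_pos: [468.5, -19.1, 34.9]
orientation: [0.489, 0.872, 0.0, 0.001]
force: [-1.5, 0.2, 5.6]
grip_width: 55.2
grasp_force: 42.3
```

```bash
python3 -m jog '[{"wx":0,"wy":0,"wz":0,"dx":0,"dy":0,"dz":40,"gripper":-1},{"wx":0,"wy":0,"wz":0,"dx":0,"dy":0,"dz":50,"gripper":-1},{"wx":0,"wy":0,"wz":0,"dx":0,"dy":0,"dz":50,"gripper":-1},{"wx":0,"wy":0,"wz":0,"dx":0,"dy":0,"dz":50,"gripper":-1},{"wx":0,"wy":0,"wz":0.159,"dx":-6,"dy":-40,"dz":0,"gripper":-1},{"wx":0,"wy":0,"wz":0.159,"dx":-6,"dy":-40,"dz":0,"gripper":-1},{"wx":0,"wy":0,"wz":0.159,"dx":-6,"dy":-40,"dz":0,"gripper":-1},{"wx":0,"wy":0,"wz":0.159,"dx":-6,"dy":-40,"dz":0,"gripper":-1}]' 40
python3 -m jog '[{"wx":0,"wy":0,"wz":0.159,"dx":-6,"dy":-40,"dz":0,"gripper":-1},{"wx":0,"wy":0,"wz":0.159,"dx":-6,"dy":-38,"dz":0,"gripper":-1},{"wx":0,"wy":0,"wz":0,"dx":0,"dy":0,"dz":0,"gripper":-1},{"wx":0,"wy":0,"wz":0,"dx":0,"dy":0,"dz":0,"gripper":-1},{"wx":0,"wy":0,"wz":0,"dx":0,"dy":0,"dz":0,"gripper":-1},{"wx":0,"wy":0,"wz":0,"dx":0,"dy":0,"dz":0,"gripper":-1}]' 40
python3 - <<'E'
from h import *
im=snapshot("wrist");save(im,"w11")
a=cv2.imread("pics/w11.png")[60:260,200:430];cv2.imwrite("pics/w11c.png",cv2.resize(a,None,fx=3,fy=3,interpolation=cv2.INTER_CUBIC)[:590])
o=observe();y=R.from_quat(o["orientation"]).as_matrix()[:,1];print(o["tcp_pos"],np.arctan2(y[1],y[0])-np.pi/2)
E
```

```text
clock: 27.7
tcp_pos: [443.1, -180.1, 224.2]
orientation: [0.189, 0.982, 0.0, 0.0]
force: [0.7, 0.2, -2.8]
grip_width: 54.8
grasp_force: 45.1
clock: 28.45
tcp_pos: [432.0, -256.0, 223.8]
orientation: [0.033, 0.999, 0.0, 0.0]
force: [0.5, 0.5, -2.9]
grip_width: 55.2
grasp_force: 45.1
[ 431.94073076 -256.19421382  223.78642373] -0.06669173268573925
```

View pics/w11c.png

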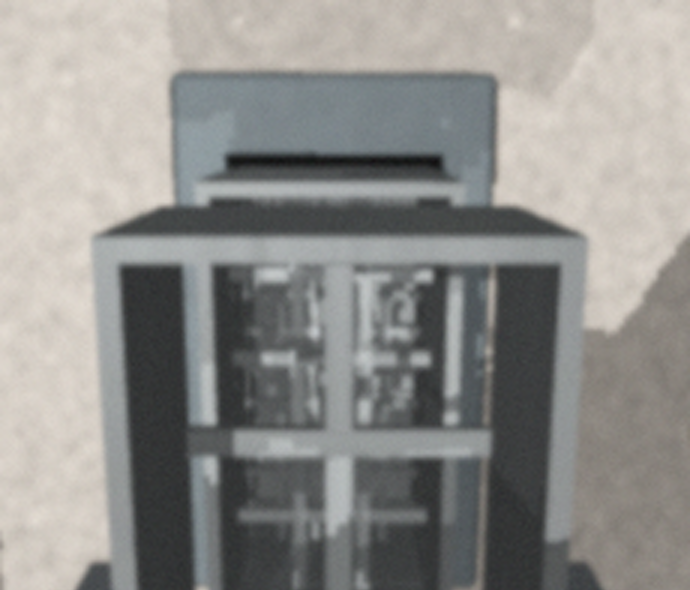

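The held coarse rim's end corners in the crop are (94,237) and (587,237). The placed medium rim's are (197,183) and (465,183), and the slab corners are (172,72) and (498,72).

```bash
python3 -c '
from h import *
f=lambda a:np.array(a)/3+[200,60]-.33
ends(("coarse",f([(94,237),(587,237)]),223.8-34.9+50,56),("medium",f([(197,183),(465,183)]),136,56),("slab",f([(172,72),(498,72)]),24,85))'
```

```text
coarse end [ 375.8 -252.3] w 54.9 yaw -0.066 centre [ 431.7 -256.2]
medium end [ 374.9 -254. ] w 55.0 yaw -0.066 centre [ 430.7 -257.9]
slab end [ 347.9 -251.7] w 98.0 yaw -0.066 centre [ 432.6 -257.7]
```

```bash
python3 -m jog '[{"wx":0,"wy":0,"wz":0,"dx":-0.5,"dy":-1.5,"dz":-20,"gripper":-1},{"wx":0,"wy":0,"wz":0,"dx":0,"dy":0,"dz":-18,"gripper":-1},{"wx":0,"wy":0,"wz":0,"dx":0,"dy":0,"dz":-8,"gripper":-1},{"wx":0,"wy":0,"wz":0,"dx":0,"dy":0,"dz":-4,"gripper":-1},{"wx":0,"wy":0,"wz":0,"dx":0,"dy":0,"dz":0,"gripper":-1},{"wx":0,"wy":0,"wz":0,"dx":0,"dy":0,"dz":-1,"gripper":-1},{"wx":0,"wy":0,"wz":0,"dx":0,"dy":0,"dz":-1,"gripper":-1},{"wx":0,"wy":0,"wz":0,"dx":0,"dy":0,"dz":0,"gripper":-1}]' 40
```

```text
clock: 29.5
tcp_pos: [431.2, -258.5, 171.8]
orientation: [0.034, 0.999, -0.0, 0.0]
force: [-0.2, -0.0, -1.8]
grip_width: 55.0
grasp_force: 45.0
```

```bash
python3 -m jog '[{"wx":0,"wy":0,"wz":0,"dx":-0.5,"dy":0.5,"dz":-1,"gripper":-1},{"wx":0,"wy":0,"wz":0,"dx":0,"dy":0,"dz":0,"gripper":-1}]' 40
```

```text
clock: 29.75
tcp_pos: [430.9, -258.1, 171.0]
orientation: [0.034, 0.999, -0.0, 0.0]
force: [0.2, 1.5, 0.1]
grip_width: 54.9
grasp_force: 45.2
```

Contact is starting: the vertical force went from -1.8 to 0.1 N. I'll release and lift off.

```bash
python3 -m jog '[{"wx":0,"wy":0,"wz":0,"dx":0,"dy":0,"dz":0,"gripper":1},{"wx":0,"wy":0,"wz":0,"dx":0,"dy":0,"dz":0,"gripper":1},{"wx":0,"wy":0,"wz":0,"dx":0,"dy":0,"dz":0,"gripper":1},{"wx":0,"wy":0,"wz":0,"dx":0,"dy":0,"dz":0,"gripper":1},{"wx":0,"wy":0,"wz":0,"dx":0,"dy":0,"dz":40,"gripper":1},{"wx":0,"wy":0,"wz":0,"dx":0,"dy":0,"dz":50,"gripper":1},{"wx":0,"wy":0,"wz":0,"dx":0,"dy":0,"dz":40,"gripper":1},{"wx":0,"wy":0,"wz":0,"dx":0,"dy":0,"dz":0,"gripper":1}]' 40
python3 -m jog '[{"wx":0,"wy":0,"wz":0,"dx":0,"dy":60,"dz":0,"gripper":1},{"wx":0,"wy":0,"wz":0,"dx":0,"dy":60,"dz":0,"gripper":1},{"wx":0,"wy":0,"wz":0,"dx":0,"dy":60,"dz":0,"gripper":1},{"wx":0,"wy":0,"wz":0,"dx":0,"dy":60,"dz":0,"gripper":1},{"wx":0,"wy":0,"wz":0,"dx":0,"dy":0,"dz":0,"gripper":1},{"wx":0,"wy":0,"wz":0,"dx":0,"dy":0,"dz":0,"gripper":1}]' 40
python3 - <<'E'
from h import *
a=snapshot("scene");b=snapshot("top")
save(np.hstack([cv2.resize(a[120:300,60:250],(400,379)),cv2.resize(b[170:310,350:498],(400,379))]),"end")
for l,z in(("pan",28),("fine",58),("medium",94),("coarse",136)):
    print(l,[np.round(fit(l,(431,-257,-.068),(c,),z0=z)[0],2) for c in("top","scene")])
E
```

```text
clock: 30.75
tcp_pos: [432.4, -258.9, 303.9]
orientation: [0.034, 0.999, -0.001, 0.003]
force: [-0.5, 0.0, -0.9]
grip_width: 85.6
grasp_force: 0.0
clock: 31.5
tcp_pos: [430.2, -18.5, 300.0]
orientation: [0.034, 0.999, -0.0, -0.001]
force: [0.3, -0.3, 0.4]
grip_width: 85.3
grasp_force: 0.0
pan [array([ 432.59, -220.16,   -0.48]), array([ 4.3099e+02, -2.5564e+02, -1.2000e-01])]
fine [array([ 433.07, -223.75,   -0.55]), array([ 4.3005e+02, -2.5664e+02, -1.1000e-01])]
medium [array([ 4.3466e+02, -2.5986e+02, -3.0000e-02]), array([ 4.3110e+02, -2.5826e+02, -9.0000e-02])]
coarse [array([ 4.3094e+02, -2.5583e+02, -6.0000e-02]), array([ 4.2944e+02, -2.5918e+02, -8.0000e-02])]
```

View pics/end.png

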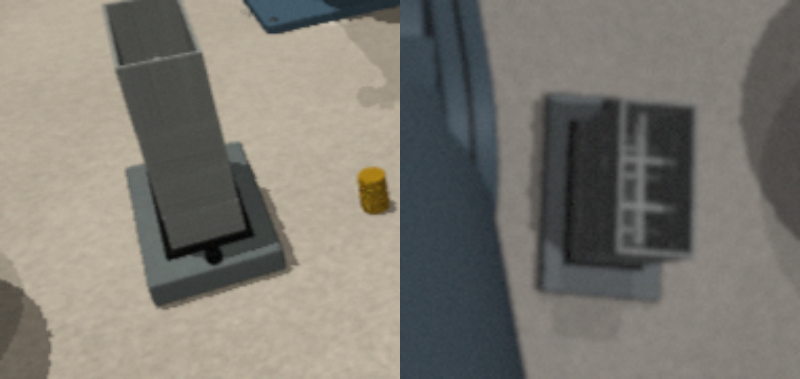

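The scene view shows all four trays flush in one straight tower on the pad, with an even margin and the arm clear. The scene fits put all four centres within about 4 mm of each other; the pan and fine fits from the top view are unusable because those trays are hidden there. I'm handing it in.

```bash
python3 -c '
from rig import *
print(hand_in())'
```

```text
the job is handed in; nothing more can be done
None
```

The tower is built and handed in at about 32 s on the robot clock: pan, fine, medium and coarse stacked flush on the pad, gripper released and clear; the hand-in gave no verdict, and I never steered near the bystanders but did not re-measure their positions at the end.

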